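# Thread the carrying shaft through the two tiers of a tube rack

## Robot

A 7-joint arm with a two-finger parallel gripper is mounted at the origin on the work surface. World frame = base frame: x ahead of the robot, y to its left, z up, the work surface at z = 0. Lengths are in m, angles in degrees, forces in N, time in s.
With the tool pointing down it reaches from about 0.4 to 0.875 m from the base axis. Payload 6.5 kg.
Tool frame: the origin (TCP) lies at the very end of the fingers, on their centre line; the grasp point (between the pads) lies 19 mm behind it; z points along the fingers, y is the direction in which the jaws open and shut (so a half turn about z gives the same grasp; the last joint's range is limited). The gripper opens to 88 mm and grips with 3 to 60 N. Pads are 18 mm wide; open, the fingers measure 123 mm over their backs; the gripper's body (75 mm by 187 mm) begins 45 mm behind the grasp point.
Start: joints at [-73.064, 30.733, -0.252, 88.115, 0.149, 61.152, -4.079], TCP at [0.23, 0.608, 0.239] pointing down, gripper open.
Joint ranges: [-154.64, 154.64], [-21.42, 123.67], [-72.66, 72.17], [13.99, 137.28], [-74.86, 254.86], [10.95, 109.41], [-158.01, 158.01]. Speed limits (degrees/s): [136.94, 136.94, 180, 180, 180, 180, 180].

## Interface

Orientations are given as [roll, pitch, yaw] about the fixed x, y, z axes, in that order (R = Rz(yaw) Ry(pitch) Rx(roll)).
In Python, from plant import read_state, camera, camera_model, hand_in gives the robot as it stands.
- The arm moves only by the shell command python3 -m pendant 'ROWS' [FORCE]. ROWS is JSON, a list of rows, each an object with "xyz": the shift along the world's x, y, z in mm, a list of three; "delta_rot": the turn, a rotation vector about the world's x, y, z in rad, a list of three; "grip": the opening, from 0 (shut) to 1 (fully open). In form: [{"xyz": [dx, dy, dz], "delta_rot": [ax, ay, az], "grip": grip}, ...]. A call has 1 to 8 rows; each row shifts and turns the pose as measured when the row begins; what a row does not reach is not made up. A row lasts 1/8 s, in which the tool goes at most 62.5 mm and 10.7 degrees, less where a joint would pass 70% of its speed; a pose out of reach is approached as far as the arm can. A call with a gripper value outside its range is refused whole. The fingers move at their own pace and stop on an object; FORCE is the grip in N (left out, the last holds). Time passes only in rows, so rows that do not move let the fingers close. It gives the time, the measured TCP pose, the force and the opening at its end, in the units of the state.
- read_state(): the state, without advancing time (a new reading comes with each control period).
- camera(name): name is "scene" or "side" or "wrist"; returns the picture (384x512x3 uint8, blue, green, red); there is no depth.
- camera_model(name): a dict with "intrinsics" (3x3 intrinsics, pixels), "R" (3x3) and "t" (3): a world point X has camera coordinates R X + t; the wrist camera has in their place "hand_eye" (4x4, takes a point from camera to tool coordinates, whose origin is the TCP and whose axes are the flange's). Camera axes: x right, y down, z forward; pixel columns grow to the right and rows downward; lengths in m; the calibration is good to about 2 mm. A picture is of the moment at which its call begins: read the wrist's pose just before it. camera_model takes no time and is no camera call.
- hand_in(): hands the job in, once; it reports no verdict.
The state is a dict: "t": time; "q": joint angles; "qvel": joint speeds; "tau": joint torques, N m; "ee_pos": TCP position; "ee_rot": TCP orientation; "wrist_force": force on the tool from outside, world axes, zero at the start; "wrist_torque": the same for the moment, N m; "grip_width": finger opening in m.
Only numpy, scipy, OpenCV 4.12 (cv2) and the standard library are available. Lean on these libraries where they do the work, as an engineer would, in place of code of your own. Each camera call takes 0.05 s, during which the arm holds its last target.

## Task

Take the carrying shaft with the orange grip out of the black holder block and lower it, upright, through the orange-ringed centre hole in the top tier of the tube rack and on through the matching hole in the tier below, until its collar rests flat on the top tier. Then let go of it and leave it standing there.

Things in the scene. Friction and masses are not known exactly. Their poses are not given: they have to be found in the camera images.
- shaft_orange_grip (a point): Centre of the orange grip, a cylinder 24 mm in diameter, 80 mm long, on top of the carrying shaft (loose, 0.22 kg). Below it on the same axis: an aluminium collar, 52 mm in diameter, 6 mm thick, its underside 46 mm below this point; then a steel rod, 12 mm in diameter, 100 mm long, with a round tip. z points up the shaft. Two like shafts with blue and green grips stand beside it, in any order.
- shaft_orange_tip (a point): Lower end of the orange shaft's rod, on its axis, 146 mm below the grip's centre; z up the shaft. At the start it is 10 mm above the table: the shaft stands upright in one of three 60 mm deep holes, in a row 80 mm apart, of a fixed black block (230 x 70 mm, 70 mm high); lift it straight up to free it. The row runs away from the robot (x) to within 0.3 rad; the shafts' tops are 196 mm above the table.
- rack_upper_hole (a point): Centre of the orange-ringed round hole, 30 mm wide, in the top tier (8 mm thick) of the rack, at the tier's upper face, 115 mm above the table; z up. The rack is fixed, blue-grey, 172 mm square, turned by some small angle; the hole is in its middle. Clear tubes with white caps fill the outer rows; the caps reach 23 mm above the tier and keep 39 mm from the hole's centre.
- rack_lower_hole (a point): Centre of the second round hole, 30 mm wide, 60 mm straight below the first, at the upper face of the lower tier (8 mm thick), 55 mm above the table; z up. With the collar on the top tier the shaft's tip hangs 40 mm below this point, 9 mm above the rack's floor.
Mind the look-alikes: they are no part of the job. Leave any turquoise look-alike of the part that bears shaft_orange_grip alone.

How it is judged:
By the outcome, as a careful person would: the job done as asked, in the order asked, and still so for the second after the job is handed in, with the robot touching nothing.
It also fails if it takes over 42 s, if anything falls off the work surface, if the arm or the gripper's body presses on something with over 40 N, if the wrist force passes 120 N, or if a joint passes its speed limit or range.

## Working session

There is one attempt and no reset: what is moved stays moved. The work goes in short steps, Python scripts to look and compute and a shell command to move; the robot and the scene stay as the last step left them, time stands still between calls to the robot, and variables do not carry over. Pictures are saved under pics/ and viewed, and the job is handed in when it is done.

```bash
mkdir -p pics; python3 - <<'E'
from plant import *
import cv2
s=read_state();print(s['t'],s['ee_pos'],s['ee_rot'],s['grip_width'])
for n in('scene','side'):
    cv2.imwrite(f'pics/{n}0.png',camera(n)); m=camera_model(n); print(n,m)
print(camera_model('wrist'))
E
```

```text
0.0 [0.22986502 0.60735317 0.23784   ] [-1.79903444e+02  7.84172810e-03  1.59275484e+02] 0.08781937714276487
scene {'intrinsics': array([[412.52723867,   0.        , 249.37548622],
       [  0.        , 412.52723867, 192.64424776],
       [  0.        ,   0.        ,   1.        ]]), 'R': array([[ 0.34418131,  0.93889783,  0.00317608],
       [ 0.61421178, -0.22259676, -0.75709614],
       [-0.71012894,  0.26252913, -0.65329575]]), 't': array([-0.19890363, -0.20959271,  1.15595134])}
side {'intrinsics': array([[394.70714788,   0.        , 260.49864565],
       [  0.        , 394.70714788, 193.06503883],
       [  0.        ,   0.        ,   1.        ]]), 'R': array([[ 0.96938861, -0.24476739, -0.01935592],
       [-0.19689719, -0.72785808, -0.65685167],
       [ 0.1466875 ,  0.64055565, -0.75377134]]), 't': array([-0.47814229,  0.20999071,  0.77781675])}
{'intrinsics': array([[345.35491675,   0.        , 257.51263046],
       [  0.        , 345.35491675, 184.40264666],
       [  0.        ,   0.        ,   1.        ]]), 'hand_eye': array([[ 7.35201447e-04, -9.51735653e-01, -3.06918078e-01,
         7.99766416e-02],
       [ 9.99999421e-01,  9.40755301e-04, -5.21798324e-04,
        -1.16234733e-03],
       [ 7.85348878e-04, -3.06917517e-01,  9.51735794e-01,
        -1.46788360e-01],
       [ 0.00000000e+00,  0.00000000e+00,  0.00000000e+00,
         1.00000000e+00]])}
```

View pics/scene0.png

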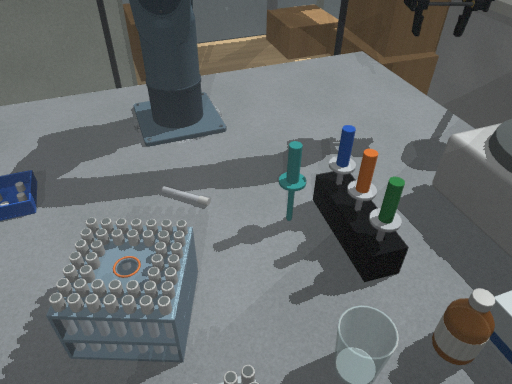

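View pics/side0.png

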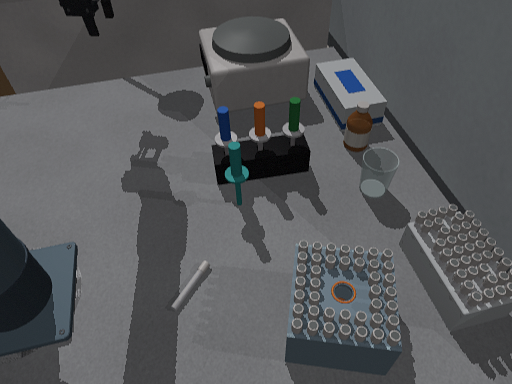

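The orange grip is in the middle of the block: scene (367,171), side (259,119). The other upright shafts are blue (346,146), green (391,200) and turquoise (293,162), which stands alone. The rack's orange ring is at scene (127,267), side (343,292). Next I'll measure the grip axes and ring centre and take the confirming crop.

```bash
cat > h.py <<'E'
import cv2,numpy as np
from plant import camera_model
def ray(m,uv):
    d=np.linalg.inv(m['intrinsics'])@[uv[0],uv[1],1.]; R=m['R']
    return -R.T@m['t'], R.T@d
def plane(m,uv,z):
    o,d=ray(m,uv); return o+d*(z-o[2])/d[2]
def tri(ms,uvs):
    A=np.zeros((3,3));b=np.zeros(3);L=[]
    for m,uv in zip(ms,uvs):
        o,d=ray(m,uv);d=d/np.linalg.norm(d);P=np.eye(3)-np.outer(d,d);A+=P;b+=P@o;L.append((o,P))
    X=np.linalg.solve(A,b);return X,[np.linalg.norm(P@(X-o)) for o,P in L]
def blobs(im,lo,hi,amin=30,s=110,v=40):
    h=cv2.cvtColor(im,cv2.COLOR_BGR2HSV);k=cv2.inRange(h,(lo,s,v),(hi,255,255))
    n,l,st,c=cv2.connectedComponentsWithStats(k)
    return [(st[i].tolist(),c[i],(l==i)) for i in range(1,n) if st[i][4]>=amin]
E
python3 - <<'E'
from h import *
M={n:camera_model(n) for n in('scene','side')};I={n:cv2.imread(f'pics/{n}0.png') for n in M}
for col,lo,hi in(('or',4,18),('blue',105,125),('green',50,75),('turq',80,95)):
  for n in M:
    for st,c,k in blobs(I[n],lo,hi,40): print(col,n,st,c.round(1), plane(M[n],c,.156).round(4),plane(M[n],c,.115).round(4))
c=I['scene'][110:290,260:420];c2=I['side'][80:220,180:340]
cv2.imwrite('pics/crop0.png',np.hstack([cv2.resize(c,(400,450),interpolation=2),cv2.resize(c2,(400,450),interpolation=2)]))
E
```

```text
or scene [356, 148, 22, 45, 596] [366.3 170. ] [0.5512 0.2273 0.156 ] [0.5078 0.2636 0.115 ]
or scene [113, 256, 28, 21, 134] [126.3 266.7] [ 0.6258 -0.1955  0.156 ] [ 0.5893 -0.1985  0.115 ]
or scene [444, 299, 51, 45, 1567] [468.2 322.4] [0.8523 0.1789 0.156 ] [0.8369 0.2108 0.115 ]
or scene [432, 335, 40, 30, 176] [447.3 355.3] [0.8775 0.1269 0.156 ] [0.8645 0.1539 0.115 ]
or side [0, 67, 15, 29, 228] [ 4.7 84.9] [-0.0352  0.5322  0.156 ] [-0.0664  0.6052  0.115 ]
or side [254, 101, 11, 35, 361] [259.1 117.9] [0.5516 0.2311 0.156 ] [0.5634 0.2819 0.115 ]
or side [347, 110, 26, 24, 465] [359.3 122.4] [0.761  0.1564 0.156 ] [0.7881 0.2018 0.115 ]
or side [343, 141, 24, 11, 78] [353.9 147.7] [0.7171 0.083  0.156 ] [0.741 0.123 0.115]
or side [331, 281, 25, 22, 138] [342.9 292.7] [ 0.572  -0.2168  0.156 ] [ 0.5853 -0.1988  0.115 ]
blue scene [337, 125, 19, 42, 512] [345.5 145. ] [0.4708 0.2324 0.156 ] [0.42   0.2692 0.115 ]
blue scene [0, 170, 37, 51, 1338] [ 17.2 194.9] [ 0.4155 -0.3421  0.156 ] [ 0.3595 -0.3587  0.115 ]
blue scene [490, 333, 22, 31, 239] [501.5 346.2] [0.8899 0.1927 0.156 ] [0.878  0.2258 0.115 ]
blue side [335, 70, 30, 23, 390] [349.5  81. ] [0.8025 0.3119 0.156 ] [0.8327 0.3687 0.115 ]
blue side [314, 81, 32, 48, 196] [329.5 106.3] [0.7186 0.229  0.156 ] [0.7427 0.2797 0.115 ]
blue side [217, 106, 14, 35, 356] [223.8 122.8] [0.4714 0.2354 0.156 ] [0.4773 0.2866 0.115 ]
blue side [373, 117, 10, 7, 44] [377.3 119.9] [0.8029 0.1539 0.156 ] [0.8331 0.1991 0.115 ]
green scene [379, 177, 26, 46, 660] [390.9 199. ] [0.6309 0.2229 0.156 ] [0.5949 0.2588 0.115 ]
green side [289, 97, 11, 34, 313] [294.  113.2] [0.6321 0.2264 0.156 ] [0.6498 0.277  0.115 ]
turq scene [279, 141, 27, 79, 918] [292.6 174.2] [0.5182 0.1008 0.156 ] [0.4717 0.1254 0.115 ]
turq side [225, 142, 24, 63, 743] [236.  169.2] [0.4679 0.0862 0.156 ] [0.4736 0.1264 0.115 ]
```

View pics/crop0.png

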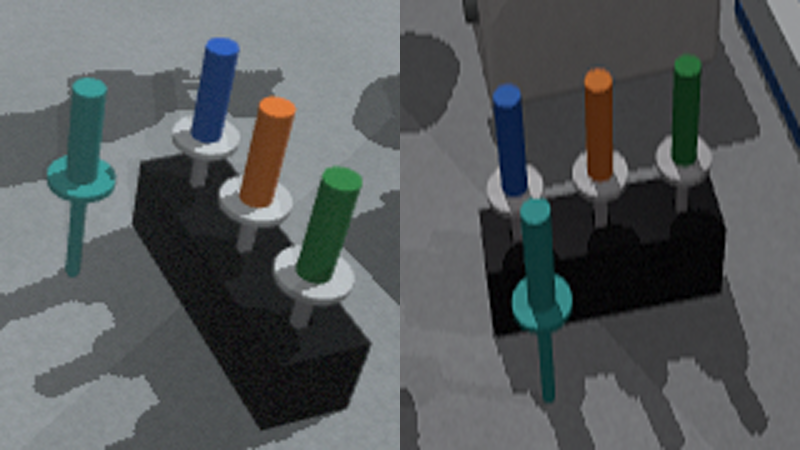

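The crop confirms it: the orange grip is the middle shaft in the black block. Turquoise stands alone, outside the block, so I leave it. Now I'll refine the axis and check the obstacles.

```bash
python3 - <<'E'
from h import *
M={n:camera_model(n) for n in('scene','side')};I={n:cv2.imread(f'pics/{n}0.png') for n in M}
ms=[M['scene'],M['side']]
def t(n,a,b):
    X,e=tri(ms,[a,b]);print(n,X.round(4),np.round(e,4))
t('or',(366.3,170),(259.1,117.9));t('bl',(345.5,145),(223.8,122.8));t('gr',(390.9,199),(294,113.2));t('tq',(292.6,174.2),(236,169.2));t('ring',(126.3,266.7),(342.9,292.7))
# centre of ring via ellipse; top disc
for n in M:
    for st,c,k in blobs(I[n],4,18,100):
        if n=='scene' and st[0] in(113,) or n=='side' and st[0]==331:
            p=np.argwhere(k)[:,::-1].astype(np.float32);e=cv2.fitEllipse(cv2.convexHull(p));print(n,'ell',e,plane(M[n],e[0],.115))
        if st[0] in(356,254): # top & bottom ends of silhouette axis
            p=np.argwhere(k)[:,::-1]; 
            for r in range(st[1],st[1]+st[3],4):
                q=p[p[:,1]==r][:,0]; print(n,r,q.min(),q.max(),end='; ')
            print()
print('centrifuge',plane(M['side'],(213,108),0),plane(M['side'],(305,98),0),plane(M['side'],(200,40),.15),plane(M['scene'],(437,180),0),plane(M['scene'],(455,135),.13))
E
```

```text
or [0.5511 0.228  0.157 ] [0.0013 0.0013]
bl [0.4713 0.2327 0.1571] [0.0009 0.0009]
gr [0.6314 0.2229 0.1574] [0.0011 0.0011]
tq [0.4734 0.1247 0.1166] [0.0002 0.0002]
ring [ 0.5864 -0.1982  0.112 ] [0.0006 0.0006]
scene 148 368 369; scene 152 364 377; scene 156 363 376; scene 160 362 375; scene 164 361 374; scene 168 360 373; scene 172 359 372; scene 176 358 371; scene 180 358 370; scene 184 357 369; scene 188 356 368; scene 192 360 366; 
scene ell ((126.2647476196289, 266.3664855957031), (19.955900192260742, 28.144933700561523), 69.63811492919922) [ 0.58873896 -0.1984547   0.115     ]
side 101 258 261; side 105 254 264; side 109 254 264; side 113 254 264; side 117 254 264; side 121 254 264; side 125 254 264; side 129 255 264; side 133 255 264; 
side ell ((343.23907470703125, 291.7881774902344), (20.915180206298828, 25.06711769104004), 112.33280181884766) [ 0.586372   -0.19748407  0.115     ]
centrifuge [0.47570991 0.50693371 0.        ] [0.75365972 0.48042174 0.        ] [0.47555703 0.63127032 0.15      ] [0.4743509  0.49808991 0.        ] [0.48378858 0.48832735 0.13      ]
```

```bash
python3 -m pendant '[{"xyz":[40,-47,2],"delta_rot":[0,0,0.038],"grip":1},{"xyz":[40,-47,2],"delta_rot":[0,0,0.038],"grip":1},{"xyz":[40,-47,2],"delta_rot":[0,0,0.038],"grip":1},{"xyz":[40,-47,0],"delta_rot":[0,0,0.038],"grip":1},{"xyz":[40,-47,0],"delta_rot":[0,0,0.038],"grip":1},{"xyz":[40,-47,0],"delta_rot":[0,0,0.038],"grip":1},{"xyz":[40,-47,0],"delta_rot":[0,0,0.038],"grip":1},{"xyz":[20,-24,0],"delta_rot":[0,0,0.038],"grip":1}]' 30
python3 - <<'E'
from plant import *
import cv2
s=read_state();print(s['t'],s['ee_pos'],s['ee_rot'],s['q'].round(0) if hasattr(s['q'],'round') else s['q'],s['wrist_force'])
E
```

```text
t: 1.1
ee_pos: [0.5293, 0.247, 0.2413]
ee_rot: [-179.7, -0.2, 177.7]
wrist_force: [-1.3, -0.0, 1.3]
grip_width: 0.0884
1.1 [0.52927134 0.24695869 0.24134719] [-179.72969446   -0.1851282   177.66367653] [-32.  24.   3.  98.  -1.  58.  59.] [-1.29132429 -0.03319694  1.34223008]
```

```bash
python3 -m pendant '[{"xyz":[22,-19,0],"delta_rot":[0,0,-0.015],"grip":1},{"xyz":[0,0,0],"delta_rot":[0,0,0],"grip":1}]'
python3 - <<'E'
from plant import *
import cv2,numpy as np
from scipy.spatial.transform import Rotation as Ro
s=read_state();im=camera('wrist');cv2.imwrite('pics/w1.png',im)
m=camera_model('wrist');T=np.eye(4);T[:3,:3]=Ro.from_euler('xyz',s['ee_rot'],degrees=True).as_matrix();T[:3,3]=s['ee_pos']
C=T@m['hand_eye'];mm={'intrinsics':m['intrinsics'],'R':C[:3,:3].T,'t':-C[:3,:3].T@C[:3,3]}
np.savez('w1.npz',**mm);print(s['ee_pos'],s['ee_rot'])
for p in([.551,.228,.196],[.551,.228,.116]):
    x=mm['intrinsics']@(mm['R']@p+mm['t']);print(x[:2]/x[2])
E
```

```text
t: 1.35
ee_pos: [0.5532, 0.2234, 0.2406]
ee_rot: [-179.6, -0.2, 176.5]
wrist_force: [0.0, 0.0, -0.7]
grip_width: 0.0886
[0.55324419 0.22337734 0.24057756] [-179.61678407   -0.21517616  176.46691904]
[267.41607964 210.4271484 ]
[265.46356583 173.7281802 ]
```

View pics/w1.png

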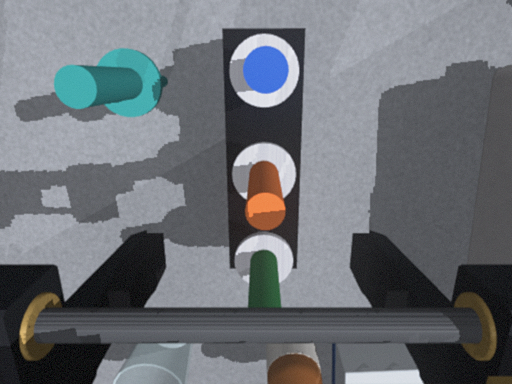

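The wrist view shows the orange top disc at about (265,211), between the jaws, with blue (266,70) and green (264,280) on either side of it. I'll measure the disc.

```bash
python3 - <<'E'
from h import *
m=dict(np.load('w1.npz'));im=cv2.imread('pics/w1.png')
h=cv2.cvtColor(im,cv2.COLOR_BGR2HSV);k=cv2.inRange(h,(4,120,215),(20,255,255));k[250:]=0
p=np.argwhere(k)[:,::-1].astype(np.float32);print(len(p))
e=cv2.fitEllipse(cv2.convexHull(p));X=plane(m,e[0],.196);print(e,X)
k=cv2.inRange(h,(4,120,215),(20,255,255))
t=np.array([.553244,.223377,.240578]);print('shift mm',(X-t)*1000)
# ring direction check of collar
E
```

```text
590
((265.44415283203125, 207.70440673828125), (29.93901824951172, 37.227176666259766), 92.40018463134766) [0.5491925 0.2269197 0.196    ]
shift mm [ -4.05149917   3.54269856 -44.578     ]
```

```bash
python3 -m pendant '[{"xyz":[-2,4,-20],"delta_rot":[0.006,-0.004,0],"grip":1},{"xyz":[0,0,-35],"delta_rot":[0,0,0],"grip":1},{"xyz":[0,0,-28],"delta_rot":[0,0,0],"grip":1},{"xyz":[0,0,0],"delta_rot":[0,0,0],"grip":1}]' 30
```

```text
t: 1.9
ee_pos: [0.5452, 0.2357, 0.1554]
ee_rot: [179.8, -0.2, 177.1]
wrist_force: [-0.3, -0.1, -0.0]
grip_width: 0.0885
```

```bash
python3 -m pendant '[{"xyz":[6,-8,-2],"delta_rot":[0,0,0],"grip":1},{"xyz":[0,0,0],"delta_rot":[0,0,0],"grip":1}]'
```

```text
t: 2.15
ee_pos: [0.5519, 0.2287, 0.1553]
ee_rot: [179.7, -0.1, 177.2]
wrist_force: [-0.4, -0.3, -0.0]
grip_width: 0.088
```

```bash
python3 -c "
from plant import *
s=read_state();print(s['t'],s['ee_pos'],s['ee_rot'],s['qvel'])"
```

```text
2.15 [0.55193039 0.22873381 0.15532565] [ 1.79692659e+02 -1.15554956e-01  1.77219557e+02] [-0.83903462 -0.84674888 -1.28526133 -0.5982126  -0.26776886  0.35343017
 -0.26532194]
```

```bash
python3 -m pendant '[{"xyz":[0,0,0],"delta_rot":[0,0,0],"grip":0},{"xyz":[0,0,0],"delta_rot":[0,0,0],"grip":0},{"xyz":[0,0,0],"delta_rot":[0,0,0],"grip":0},{"xyz":[0,0,0],"delta_rot":[0,0,0],"grip":0},{"xyz":[0,0,0],"delta_rot":[0,0,0],"grip":0},{"xyz":[0,0,0],"delta_rot":[0,0,0],"grip":0}]' 40
```

```text
t: 2.9
ee_pos: [0.5529, 0.2294, 0.1573]
ee_rot: [179.6, 0.0, 177.2]
wrist_force: [0.4, -0.5, -0.6]
grip_width: 0.0303
```

```bash
python3 -m pendant '[{"xyz":[0,-1,-1],"delta_rot":[0,0,0],"grip":0},{"xyz":[0,0,0],"delta_rot":[0,0,0],"grip":0},{"xyz":[0,0,0],"delta_rot":[0,0,0],"grip":0}]' 40
```

```text
t: 3.28
ee_pos: [0.5532, 0.2283, 0.1567]
ee_rot: [179.6, 0.1, 177.2]
wrist_force: [0.5, 0.2, 0.6]
grip_width: 0.0231
```

```bash
python3 -m pendant '[{"xyz":[0,0,10],"delta_rot":[0,0,0],"grip":0},{"xyz":[0,0,15],"delta_rot":[0,0,0],"grip":0},{"xyz":[0,0,20],"delta_rot":[0,0,0],"grip":0}]' 40
```

```text
t: 3.65
ee_pos: [0.5516, 0.2277, 0.2023]
ee_rot: [179.7, -0.1, 177.2]
wrist_force: [-0.3, 0.9, -1.0]
grip_width: 0.0228
```

```bash
python3 -m pendant '[{"xyz":[0,0,20],"delta_rot":[0,0,0],"grip":0},{"xyz":[0,0,35],"delta_rot":[0,0,0],"grip":0},{"xyz":[0,0,35],"delta_rot":[0,0,0],"grip":0},{"xyz":[0,0,25],"delta_rot":[0,0,0],"grip":0},{"xyz":[0,0,0],"delta_rot":[0,0,0],"grip":0}]'
python3 - <<'E'
from plant import *
import cv2,numpy as np
s=read_state();print(s['ee_pos'],s['ee_rot'])
a=camera('scene');b=camera('side');cv2.imwrite('pics/sc2.png',a);cv2.imwrite('pics/si2.png',b)
cv2.imwrite('pics/both2.png',np.hstack([cv2.resize(a[50:290,220:440],(400,436)),cv2.resize(b[20:240,160:360],(400,436))]))
E
```

```text
t: 4.28
ee_pos: [0.5518, 0.2277, 0.3268]
ee_rot: [179.5, 0.1, 177.2]
wrist_force: [0.4, 0.0, -1.4]
grip_width: 0.023
[0.55179953 0.22768147 0.32681538] [1.79536891e+02 1.28600044e-01 1.77206081e+02]
```

View pics/both2.png

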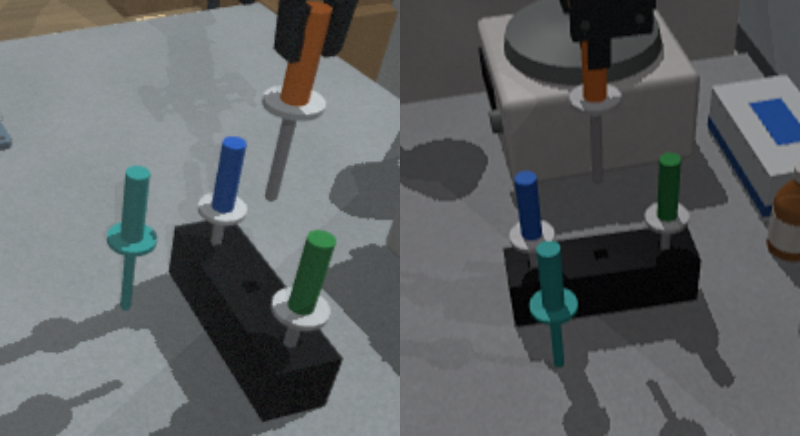

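The orange shaft is held upright and is out of the block. Its tip is at about z=0.18, above the caps. The turquoise shaft is 80 mm off the path. Now I'll carry it to the rack.

```bash
python3 -m pendant '[{"xyz":[3,-30,0],"delta_rot":[0,0,0],"grip":0},{"xyz":[5,-50,0],"delta_rot":[0,0,0],"grip":0},{"xyz":[5,-55,0],"delta_rot":[0,0,0],"grip":0},{"xyz":[5,-55,0],"delta_rot":[0,0,0],"grip":0},{"xyz":[5,-55,0],"delta_rot":[0,0,0],"grip":0},{"xyz":[5,-55,0],"delta_rot":[0,0,0],"grip":0},{"xyz":[4,-40,0],"delta_rot":[0,0,0],"grip":0},{"xyz":[2,-20,0],"delta_rot":[0,0,0],"grip":0}]'
```

```text
t: 5.38
ee_pos: [0.5758, -0.1415, 0.3104]
ee_rot: [179.8, -1.4, 177.6]
wrist_force: [0.1, -0.0, -1.0]
grip_width: 0.0231
```

```bash
python3 -m pendant '[{"xyz":[8,-40,5],"delta_rot":[0,-0.024,0],"grip":0},{"xyz":[4,-12,5],"delta_rot":[0,0,0],"grip":0},{"xyz":[0,0,0],"delta_rot":[0,0,0],"grip":0},{"xyz":[0,0,0],"delta_rot":[0,0,0],"grip":0}]'
python3 - <<'E'
from plant import *
import cv2,numpy as np
s=read_state();print(s['ee_pos'],s['ee_rot'])
a=camera('scene');b=camera('side');cv2.imwrite('pics/sc3.png',a);cv2.imwrite('pics/si3.png',b)
w=camera('wrist');cv2.imwrite('pics/w3.png',w)
cv2.imwrite('pics/both3.png',np.hstack([cv2.resize(a[60:380,20:280],(400,492)),cv2.resize(b[60:384,240:500],(400,492))]))
E
```

```text
t: 5.88
ee_pos: [0.5851, -0.1944, 0.3148]
ee_rot: [179.6, -0.5, 177.5]
wrist_force: [0.3, 0.7, -1.6]
grip_width: 0.023
[ 0.58512982 -0.19435783  0.31482878] [179.63280933  -0.53982649 177.48431459]
```

View pics/both3.png

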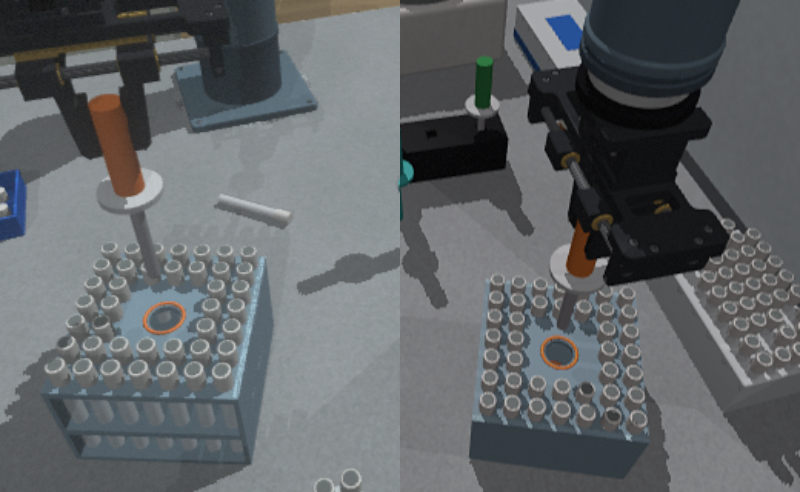

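View pics/w3.png

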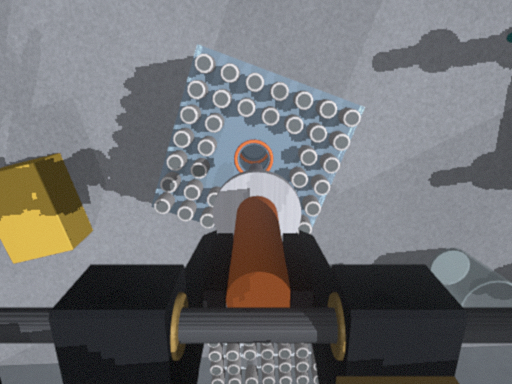

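Both views show the tip above and near the ring. For accuracy I'll enlarge the crop around the rod.

```bash
python3 - <<'E'
import cv2,numpy as np
a=cv2.imread('pics/sc3.png')[170:290,80:160];b=cv2.imread('pics/si3.png')[215:315,310:377]
cv2.imwrite('pics/z3.png',np.hstack([cv2.resize(a,(400,600),interpolation=2),cv2.resize(b,(400,600),interpolation=2)]))
E
```

```text
(no output)
```

View pics/z3.png

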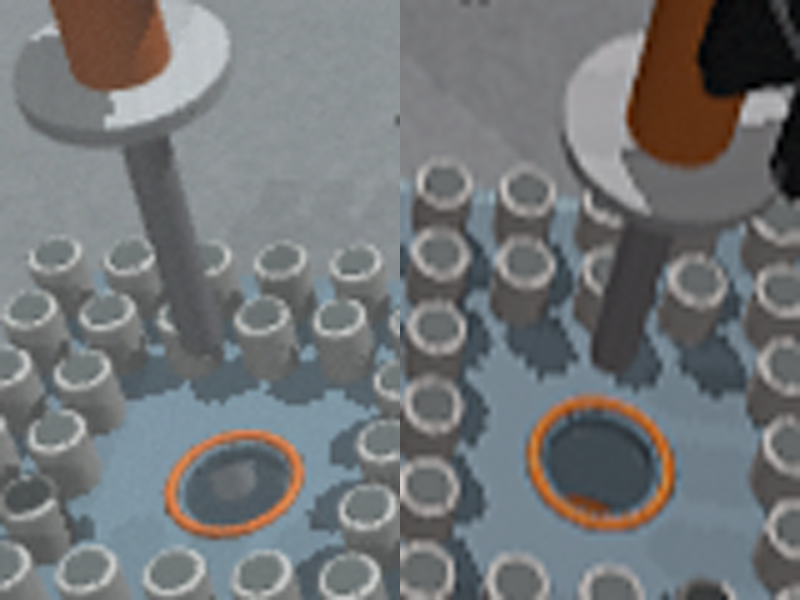

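```bash
python3 - <<'E'
from h import *
ms=[camera_model('scene'),camera_model('side')]
# rod axis as plane per view from two axis pixels; intersect planes -> axis line
S=[((80+163/5,170+200/5),(80+196/5,170+335/5)),((310+243/5.97,215+230/6),(310+215/5.97,215+345/6))]
N=[];O=[]
for m,(a,b) in zip(ms,S):
    o,d1=ray(m,a);_,d2=ray(m,b);n=np.cross(d1,d2);n/=np.linalg.norm(n);N.append(n);O.append(n@o)
d=np.cross(*N);d/=d[2]
for z in(.17,.22,.27): print(z,np.linalg.solve(np.array([N[0],N[1],[0,0,1]]),[O[0],O[1],z]).round(4))
print('dir',d)
print('tip',tri(ms,[(120.6,241.8),(345.2,276.2)]))
for m in ms:
    k=ms.index(m) if False else 0
# ring now
for n,m,r in(('sc3',ms[0],(100,240,150,300)),('si3',ms[1],(320,270,377,315))):
    im=cv2.imread(f'pics/{n}.png');x0,y0,x1,y1=r;c=im[y0:y1,x0:x1]
    for st,cc,k in blobs(c,4,18,60):
        p=np.argwhere(k)[:,::-1].astype(np.float32);e=cv2.fitEllipse(cv2.convexHull(p));print(n,np.array(e[0])+(x0,y0),e[1],plane(m,np.array(e[0])+(x0,y0),.115).round(4))
E
```

```text
0.17 [ 0.5819 -0.1968  0.17  ]
0.22 [ 0.5818 -0.1952  0.22  ]
0.27 [ 0.5818 -0.1936  0.27  ]
dir [-0.0013167   0.03232895  1.        ]
tip (array([ 0.5837755 , -0.19583593,  0.16338393]), [np.float64(0.0009279200879216687), np.float64(0.0009279200879216485)])
sc3 [126.27765846 266.36456871] (19.948577880859375, 28.180418014526367) [ 0.5887 -0.1984  0.115 ]
si3 [343.23906517 291.78817177] (20.915180206298828, 25.06711769104004) [ 0.5864 -0.1975  0.115 ]
```

```bash
python3 -m pendant '[{"xyz":[4,-2,-10],"delta_rot":[-0.006,-0.009,0],"grip":0},{"xyz":[0,0,-10],"delta_rot":[0,0,0],"grip":0},{"xyz":[0,0,-8],"delta_rot":[0,0,0],"grip":0},{"xyz":[0,0,0],"delta_rot":[0,0,0],"grip":0},{"xyz":[0,0,0],"delta_rot":[0,0,0],"grip":0}]'
python3 - <<'E'
from plant import *
import cv2,numpy as np
s=read_state();print(s['ee_pos'],s['ee_rot'])
a=camera('scene');b=camera('side');cv2.imwrite('pics/sc4.png',a);cv2.imwrite('pics/si4.png',b)
a=a[170:290,80:160];b=b[215:315,310:377]
cv2.imwrite('pics/z4.png',np.hstack([cv2.resize(a,(400,600),interpolation=2),cv2.resize(b,(400,600),interpolation=2)]))
E
```

```text
t: 6.65
ee_pos: [0.5895, -0.1947, 0.2847]
ee_rot: [179.9, 0.0, 177.6]
wrist_force: [-0.3, 0.3, -1.5]
grip_width: 0.023
[ 0.58951518 -0.19473703  0.28465185] [1.79945773e+02 1.67478477e-02 1.77638947e+02]
```

View pics/z4.png

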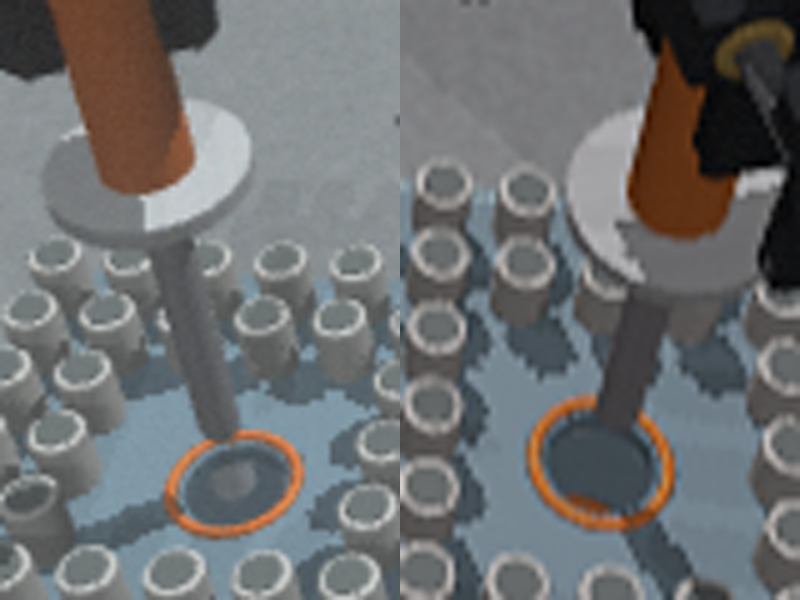

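```bash
python3 - <<'E'
from h import *
ms=[camera_model('scene'),camera_model('side')]
print('tip',tri(ms,[(80+220/5,170+438/5),(310+214/5.97,215+422/6)]))
for g in([.5865,-.1952,.139],[.5875,-.198,.139]):
  for m in ms:
    x=m['intrinsics']@(m['R']@g+m['t']);print(x[:2]/x[2])
E
```

```text
tip (array([ 0.58843844, -0.19737888,  0.13478192]), [np.float64(0.0006813300162776081), np.float64(0.0006813300162776356)])
[125.16805917 254.00266411]
[344.84648109 283.50978467]
[123.28535379 255.00804942]
[346.0989434  284.89444617]
```

The tip is at (0.588, -0.197) and the hole at (0.5875, -0.198), so they agree to about 1 mm against 9 mm of clearance. Descending in steps.

```bash
python3 -m pendant '[{"xyz":[0,-1,-12],"delta_rot":[0,0,0],"grip":0},{"xyz":[0,0,-15],"delta_rot":[0,0,0],"grip":0},{"xyz":[0,0,-12],"delta_rot":[0,0,0],"grip":0},{"xyz":[0,0,0],"delta_rot":[0,0,0],"grip":0}]'
```

```text
t: 7.25
ee_pos: [0.5891, -0.1958, 0.2425]
ee_rot: [179.9, -0.0, 177.6]
wrist_force: [0.1, 0.3, -1.5]
grip_width: 0.0234
```

```bash
python3 -m pendant '[{"xyz":[0,0,-12],"delta_rot":[0,0,0],"grip":0},{"xyz":[0,0,-15],"delta_rot":[0,0,0],"grip":0},{"xyz":[0,0,-15],"delta_rot":[0,0,0],"grip":0},{"xyz":[0,0,-10],"delta_rot":[0,0,0],"grip":0},{"xyz":[0,0,0],"delta_rot":[0,0,0],"grip":0}]'
```

```text
t: 7.88
ee_pos: [0.5889, -0.1957, 0.1865]
ee_rot: [179.9, -0.0, 177.6]
wrist_force: [0.2, -0.3, -1.7]
grip_width: 0.0229
```

```bash
python3 -m pendant '[{"xyz":[0,0,-10],"delta_rot":[0,0,0],"grip":0},{"xyz":[0,0,-8],"delta_rot":[0,0,0],"grip":0},{"xyz":[0,0,0],"delta_rot":[0,0,0],"grip":0},{"xyz":[0,0,0],"delta_rot":[0,0,0],"grip":0}]'
python3 - <<'E'
from plant import *
import cv2,numpy as np
a=camera('scene');b=camera('side')
a=a[170:290,80:160];b=b[215:315,310:377]
cv2.imwrite('pics/z5.png',np.hstack([cv2.resize(a,(400,600),interpolation=2),cv2.resize(b,(400,600),interpolation=2)]))
E
```

```text
t: 8.38
ee_pos: [0.5896, -0.1959, 0.168]
ee_rot: [180.0, 0.0, 177.6]
wrist_force: [0.2, 1.2, -1.7]
grip_width: 0.0225
```

View pics/z5.png

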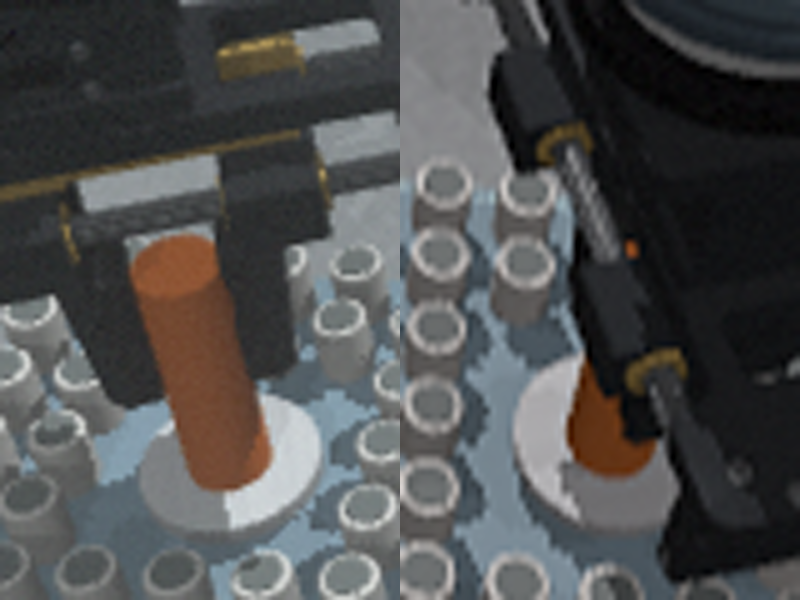

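The collar is just above the tier and centred over the hole. I'll take the last few millimetres slowly.

```bash
python3 -m pendant '[{"xyz":[0,0,-3],"delta_rot":[0,0,0],"grip":0},{"xyz":[0,0,-2],"delta_rot":[0,0,0],"grip":0},{"xyz":[0,0,0],"delta_rot":[0,0,0],"grip":0}]'
```

```text
t: 8.85
ee_pos: [0.5898, -0.196, 0.1632]
ee_rot: [180.0, 0.1, 177.6]
wrist_force: [0.2, -0.5, -2.1]
grip_width: 0.0232
```

```bash
python3 -m pendant '[{"xyz":[0,0,-1],"delta_rot":[0,0,0],"grip":0},{"xyz":[0,0,-1],"delta_rot":[0,0,0],"grip":0},{"xyz":[0,0,0],"delta_rot":[0,0,0],"grip":0}]'
```

```text
t: 9.22
ee_pos: [0.5903, -0.1963, 0.1624]
ee_rot: [180.0, 0.2, 177.6]
wrist_force: [-0.2, 0.6, -1.3]
grip_width: 0.023
```

```bash
python3 -m pendant '[{"xyz":[0,0,-2],"delta_rot":[0,0,0],"grip":0},{"xyz":[0,0,-1],"delta_rot":[0,0,0],"grip":0},{"xyz":[0,0,0],"delta_rot":[0,0,0],"grip":0}]'
```

```text
t: 9.6
ee_pos: [0.5908, -0.1966, 0.1623]
ee_rot: [179.9, 0.3, 177.6]
wrist_force: [0.1, 0.6, -1.6]
grip_width: 0.0229
```

```bash
python3 -m pendant '[{"xyz":[-1,0,-4],"delta_rot":[0,0,0],"grip":0}]';python3 -m pendant '[{"xyz":[0,0,0],"delta_rot":[0,0,0],"grip":0},{"xyz":[0,0,0],"delta_rot":[0,0,0],"grip":0}]'
```

```text
t: 9.72
ee_pos: [0.5912, -0.1972, 0.1617]
ee_rot: [180.0, 0.4, 177.6]
wrist_force: [-11.9, 4.5, 44.5]
grip_width: 0.0232
t: 9.98
ee_pos: [0.5916, -0.1974, 0.1622]
ee_rot: [180.0, 0.5, 177.6]
wrist_force: [0.9, 0.8, -1.4]
grip_width: 0.0231
```

The 44 N upward force confirms that the collar is resting on the tier. I'll release now.

```bash
python3 -m pendant '[{"xyz":[0,0,0],"delta_rot":[0,0,0],"grip":1},{"xyz":[0,0,0],"delta_rot":[0,0,0],"grip":1},{"xyz":[0,0,0],"delta_rot":[0,0,0],"grip":1},{"xyz":[0,0,0],"delta_rot":[0,0,0],"grip":1},{"xyz":[0,0,0],"delta_rot":[0,0,0],"grip":1}]'
```

```text
t: 10.6
ee_pos: [0.5914, -0.1973, 0.1611]
ee_rot: [180.0, 0.5, 177.6]
wrist_force: [0.0, -0.0, 0.2]
grip_width: 0.071
```

```bash
python3 -m pendant '[{"xyz":[0,0,0],"delta_rot":[0,0,0],"grip":1},{"xyz":[0,0,0],"delta_rot":[0,0,0],"grip":1},{"xyz":[0,0,10],"delta_rot":[0,0,0],"grip":1},{"xyz":[0,0,20],"delta_rot":[0,0,0],"grip":1},{"xyz":[0,0,30],"delta_rot":[0,0,0],"grip":1},{"xyz":[0,0,40],"delta_rot":[0,0,0],"grip":1},{"xyz":[0,0,40],"delta_rot":[0,0,0],"grip":1},{"xyz":[0,0,0],"delta_rot":[0,0,0],"grip":1}]'
python3 -m pendant '[{"xyz":[-20,40,0],"delta_rot":[0,0,0],"grip":1},{"xyz":[-20,50,0],"delta_rot":[0,0,0],"grip":1},{"xyz":[-10,30,0],"delta_rot":[0,0,0],"grip":1},{"xyz":[0,0,0],"delta_rot":[0,0,0],"grip":1},{"xyz":[0,0,0],"delta_rot":[0,0,0],"grip":1},{"xyz":[0,0,0],"delta_rot":[0,0,0],"grip":1}]'
python3 - <<'E'
from plant import *
import cv2,numpy as np
a=camera('scene');b=camera('side');cv2.imwrite('pics/sc6.png',a);cv2.imwrite('pics/si6.png',b)
a=a[170:380,30:210];b=b[180:380,270:440]
cv2.imwrite('pics/z6.png',np.hstack([cv2.resize(a,(400,466),interpolation=2),cv2.resize(b,(400,466),interpolation=2)]))
E
```

```text
t: 11.6
ee_pos: [0.5912, -0.1976, 0.309]
ee_rot: [-180.0, 0.6, 177.5]
wrist_force: [-0.1, 0.2, 0.1]
grip_width: 0.0882
t: 12.35
ee_pos: [0.5379, -0.0768, 0.3072]
ee_rot: [-179.9, 0.4, 177.4]
wrist_force: [-0.1, 0.4, -1.2]
grip_width: 0.0878
```

View pics/z6.png

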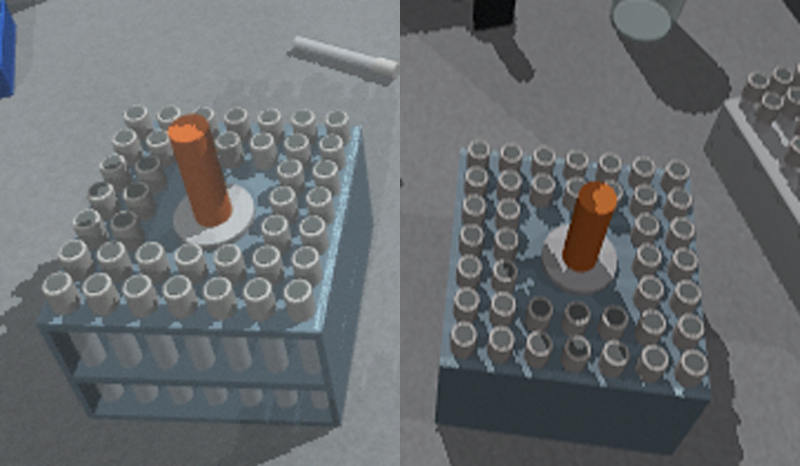

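View pics/sc6.png

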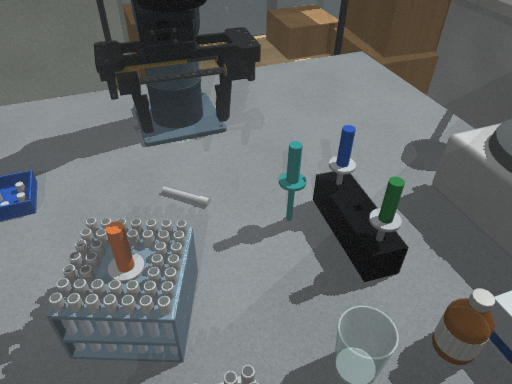

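The shaft stands upright at scene (122,250) with its collar on the tier, and the other shafts and tubes haven't moved. One numeric check, then I hand in.

```bash
python3 - <<'E'
from h import *
import plant
ms=[camera_model('scene'),camera_model('side')];c=[]
for n,(x0,y0,x1,y1) in(('sc6',(90,210,150,285)),('si6',(320,240,380,310))):
    im=cv2.imread(f'pics/{n}.png')[y0:y1,x0:x1]
    b=max(blobs(im,4,18,60),key=lambda t:t[0][4]);c.append(b[1]+(x0,y0));print(b[0])
print(c,tri(ms,c))
print(plant.hand_in())
E
```

```text
[16, 12, 28, 50, 775]
[19, 18, 23, 39, 576]
[array([119.20645161, 246.25935484]), array([349.84027778, 276.32986111])] (array([ 0.59093473, -0.19825412,  0.16300518]), [np.float64(0.001470523069338594), np.float64(0.0014705230693385272)])
the job is handed in; nothing more can be done
None
```

The orange shaft is out of the black holder block and standing upright in the rack's centre hole, with its collar on the top tier. I let go of it, backed the arm away and handed the job in at about 12.5 s of the 42 s allowed.

- **Position:** the last pictures put the grip's centre at (0.591, −0.198, 0.163). For a seated collar the height should be 0.161. The shaft is about 3 mm off the hole's centre in x, within the 9 mm of play around the rod.
- **Seating:** the tool stopped coming down at the expected height, and the last small push gave a brief 44 N at the wrist, which is below the 120 N limit. The two views differ by about 1.5 mm. I did not see the rod in the lower hole directly; I infer it from the seated height.
- **Surroundings:** the blue, green and turquoise shafts and the tubes look unmoved.
- **Check that disagreed:** one picture taken before lowering suggested the shaft leaned by about 1.9°. The tool's own reading did not show this, and the shaft went in without resistance, so I took it as pixel error.

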